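Clamp the blue bonsai pot in the potting jig

ROBOT

A 6-joint arm with a two-finger parallel gripper is mounted at the origin on the work surface. World frame = base frame: x ahead of the robot, y to its left, z up, the work surface at z = 0. Lengths are in m, angles in rad, forces in N, time in s.
With the tool pointing down it reaches from about 0.3 to 0.95 m from the base axis. Payload 3.1 kg.
Tool frame: the origin (TCP) lies at the very end of the fingers, on their centre line; the grasp point (between the pads) lies 19 mm behind it; z points along the fingers, y is the line along which they close (so a half turn about z gives the same grasp; the last joint's range is limited). The gripper opens to 85 mm and grips with 20 to 120 N. Pads are 22 mm wide; open, the fingers measure 114 mm over their backs; the gripper's body (76 mm by 85 mm) begins 54 mm behind the grasp point. The pads swing forward as they close: fully open they stand 13 mm farther back than shut.
Start: joints at [1.187, 0.308, 1.634, -0, 1.2, -0.07], TCP at [0.193, 0.594, 0.231] pointing down, gripper open.
Joint ranges: [-3.06, 3.06], [-0.79, 1.96], [0.05, 2.63], [-1.19, 4.34], [0.05, 2.64], [-2.94, 2.94]. Speed limits (rad/s): [2.79, 2.79, 3.14, 3.14, 3.14, 3.14].

INTERFACE

Orientations are given as a unit quaternion [w, x, y, z].
In Python, from rig import arm gives the robot as it stands.
- The arm moves only by the tool servo_tool, never from a script. Its argument "deltas" is a list of rows, each a list of 7 numbers: the shift along the tool's x, y, z in cm, then the turn, a rotation vector about the tool's x, y, z in rad, then the opening, from -1 (shut) to 1 (fully open). In form: [[tx, ty, tz, rx, ry, rz, claw], ...]. A call has 1 to 5 rows; each row is the pose to reach, as a shift and turn from the pose commanded when the call began, along the tool's axes at that moment; what a row does not reach only later rows make up. A row lasts 1/10 s, in which the tool goes at most 50 mm and 8.59 degrees, less where a joint would pass 70% of its speed; a pose out of reach is approached as far as the arm can. A call with a gripper value outside its range is refused whole. The fingers move at their own pace and stop on an object; "newtons" is the grip in N (left out, the last holds). Time passes only in rows, so rows that repeat a pose let the fingers close. It gives the time, the measured TCP pose, the force, the opening and the grip force at its end, in the units of the state.
- arm.get_obs(): the state, without advancing time (a new reading comes with each control period).
- arm.get_image(name): name is "scene" or "top" or "wrist"; returns (picture, depth): 420x560x3 uint8, red, green, blue; 420x560 float32, m along the optical axis (not along the pixel's ray), 0 where there is no reading.
- arm.calibration(name): a dict with "K" (3x3 intrinsics, pixels), "camera_from_world" (4x4, takes a point from world to camera coordinates). Camera axes: x right, y down, z forward; pixel columns grow to the right and rows downward; lengths in m; the calibration is good to about 2 mm. A picture is of the moment at which its call begins: read the wrist's pose just before it. calibration takes no time and is no camera call; for the wrist camera it gives the pose at the moment of the call.
- arm.finish_job(): hands the job in; it is judged then, once.
The state is a dict: "time_s": time; "q": joint angles; "qvel": joint speeds; "joint_efforts": joint torques, N m; "tool_pos": TCP position; "eef_rot": TCP orientation; "contact_force": force on the tool from outside, world axes, zero at the start; "moment": the same for the moment, N m; "grip_width": finger opening in m; "finger_force": force on a finger pad.
Only numpy, scipy, OpenCV 4.12 (cv2) and the standard library are available. Lean on these libraries where they do the work, as an engineer would, in place of code of your own. Each camera call takes 0.05 s, during which the arm holds its last target. There are 200 camera calls.

TASK

Using only pushes of the fingers, push the blue pot along the bench into the open side of the wooden potting jig until its long side is flat against the back rail; then push the orange sliding stop along the rail until the pot is trapped, with no gaps, between it and the wooden end stop. Push gently, never pinch, lift or tip the pot, leave everything else on the bench where it is, and finish with the hand clear.

Things in the scene. Friction and masses are not known exactly. Their poses are not given: they have to be found in the camera images.
- blue_pot: empty blue glazed rectangular bonsai pot, upright walls: 80 (own x) by 110 (own y) by 46 high, walls 7 thick, open on top, about 0.3 kg, loose. Origin: centre of its underside; z up. It starts on the robot's side of the jig, to the left or right, yawed up to 0.3; either long side may go to the rail.
- jig: fixed L-shaped wooden jig, 36 high. Origin: on the bench, at mid-length of the back rail, in its face toward the robot; x away from the robot (yaw within 0.15), y left along the rail. Rail: y -170 to 170, x 0 to 30. End stop at right angles to it: x -85 to 0, pot-side face at y = -100, 28 thick. The pot slides on the bare bench; home, its centre is at x = -40, y = -45 here.
- slide_stop (a joint): travel in m of the orange sliding stop along the rail: 0 fully out (pot-side face at jig y = +100 mm), growing toward the end stop (jig -y), at most 0.115; 0.09 when it traps the pot. About 1.5 N moves it; it stays where left. Block: jig x -52 to -2 mm, 30 in jig y, from 2 to 42 mm high, with a plate over the rail up to 48 mm high.
- stop_outer (a point): centre of the sliding stop's outer face (the one away from the pot, looking to jig +y), 22 mm above the bench, where it can be pushed; the face is 50 wide and 40 high, and the pot-side face lies 30 mm from it toward jig -y
- clay_pot: round terracotta pot, 84 across the rim and 55 high, beside the blue one; leave alone. Origin: centre of its underside.
- wire_coil: black coil, 90 across, 18 high, lying on the right; leave alone. Origin: centre of its underside.
- brush: wooden-handled brush lying on the left, roughly along x; leave alone
- shears: dark steel bonsai shears lying beyond the jig, about 175 long; leave alone
- sieve_bowl: green bowl, 160 across, 70 high, far right; leave alone. Origin: centre of its underside.
- water_bottle: green bottle, 64 across, 200 high, on the right; leave alone. Origin: centre of its underside.
- label_box: small clear plastic box, 50 by 35 by 60 high, on the left; leave alone. Origin: centre of its underside.
There are look-alikes about, which are no part of the job. Several things have the shape of the blue_pot; the one meant has the colours described above.

How it is judged:
On the way, in this order (a step that is already met when the one before it is completed fails the run):
1. the blue pot is in the jig with its long side against the back rail (x of blue_pot in the frame of jig above -0.045 m and angle between the y axis of blue_pot and the y axis of jig, either way round below 0.06 rad and height (world z) of blue_pot below 0.004 m and y of blue_pot in the frame of jig between -0.05 and 0.05 m), for 0.1 s.
2. the sliding stop has trapped the pot against the end stop (y of blue_pot in the frame of jig below -0.04 m and value of joint slide_stop above 0.085 m), for 0.1 s.
At the end, for the whole second after the job is handed in: The blue pot stands on the bench, at rest, its long side within 5 mm of the back rail and within 0.06 rad of it, its end within 5 mm of the end stop, and the sliding stop at 0.085 m or more of its travel (all of step 2 and x of blue_pot in the frame of jig above -0.045 m and angle between the y axis of blue_pot and the y axis of jig, either way round below 0.06 rad and height (world z) of blue_pot below 0.004 m and linear speed of blue_pot below 0.01 m/s and angle between blue_pot's own z axis and vertical below 0.05 rad); the robot touches nothing.
It fails at once if the blue pot is lifted or tipped (height (world z) of blue_pot above 0.01 m or angle between blue_pot's own z axis and vertical above 0.2 rad).
It fails at once if something is pinched hard or rammed (over 60 N on the fingers) (contact force between the fingers and anything else above 60 N).
It fails at once if another thing on the bench is moved by more than 15 mm (distance of any of clay_pot, wire_coil, brush, shears, sieve_bowl, water_bottle, label_box from where it was at the start of the episode above 0.015 m).
It also fails if it takes over 64 s, if anything falls off the work surface, if the arm or the gripper's body presses on something with over 40 N, if the wrist force passes 120 N, or if a joint passes its speed limit or range.

## Working session

There is one attempt and no reset: what is moved stays moved. The work goes in short steps, Python scripts to look and compute and a tool call to move; the robot and the scene stay as the last step left them, time stands still between calls to the robot, and variables do not carry over. Pictures are saved under pics/ and viewed, at most 10 in all, crops included, and the job is handed in when it is done.

Besides the shell and the picture viewer there is one more tool, called after "Request:" as name(argument=value, ...), one argument or row to a line, values as JSON. servo_tool: Moves the arm, as the interface text tells. Its arguments: {"type":"object","properties":{"deltas":{"type":"array"},"newtons":{"type":"number"}},"required":["deltas"]}

```bash
mkdir -p pics; cat > h.py <<'E'
from rig import arm
import numpy as np, cv2
def shot(n,f):
    im,d=arm.get_image(n); cv2.imwrite('pics/'+f,im[:,:,::-1]); np.savez('pics/'+f[:-4]+'.npz',im=im,d=d)
    return im,d
def cast(n,uv,z):
    c=arm.calibration(n);K=c['K'];T=np.linalg.inv(c['camera_from_world'])
    uv=np.atleast_2d(uv).astype(float)
    r=(np.linalg.inv(K)@np.c_[uv,np.ones(len(uv))].T).T@T[:3,:3].T
    o=T[:3,3]; return o+r*((z-o[2])/r[:,2])[:,None]
def cloud(n,d):
    c=arm.calibration(n);K=c['K'];T=np.linalg.inv(c['camera_from_world'])
    v,u=np.mgrid[:d.shape[0],:d.shape[1]]
    p=np.stack([(u-K[0,2])/K[0,0]*d,(v-K[1,2])/K[1,1]*d,d],-1)
    return p@T[:3,:3].T+T[:3,3]
E
python3 - <<'E'
from h import *
a,_=shot('top','top0.png'); b,_=shot('scene','scene0.png')
o=arm.get_obs(); print(o['time_s'],o['tool_pos'],o['eef_rot'],o['grip_width'])
for n in('top','scene'):
    T=np.linalg.inv(arm.calibration(n)['camera_from_world']);print(n,T.round(3))
E
```

```text
0.1 [0.19265003 0.59377933 0.23014931] [-2.51886346e-04  1.56243202e-01  9.87718049e-01 -1.02634437e-03] 0.08495867721563251
top [[ 0.025 -0.984  0.175  0.336]
 [-0.999 -0.03  -0.027  0.021]
 [ 0.032 -0.174 -0.984  1.071]
 [ 0.     0.     0.     1.   ]]
scene [[ 0.438  0.589 -0.679  1.366]
 [ 0.899 -0.29   0.329 -0.398]
 [-0.003 -0.754 -0.657  0.873]
 [ 0.     0.     0.     1.   ]]
```

View pics/top0.png

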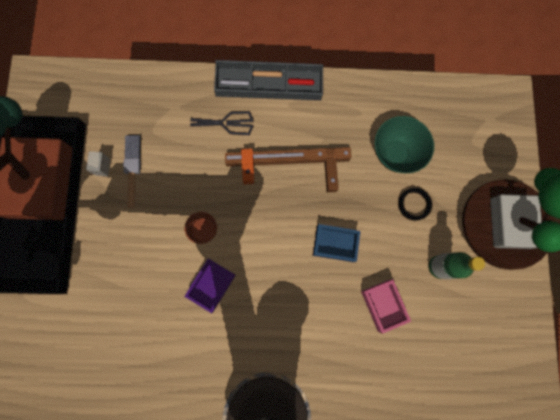

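View pics/scene0.png

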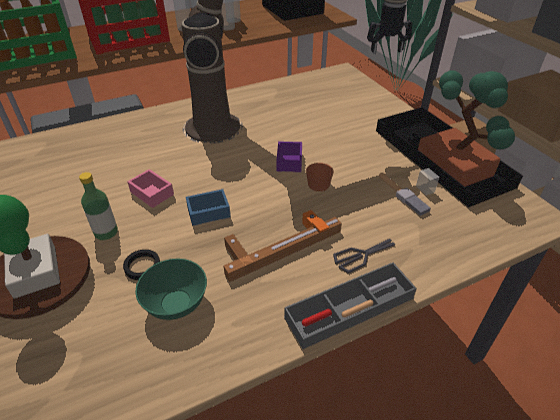

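Top view: candidates with the pot's shape are the blue one (337,243), purple (210,286) and pink (386,306); the blue glazed one is meant. The round clay pot is at (201,228), the jig rail at (230–350,155), its end stop at (331,172) and the orange stop at (248,163). Now to measure.

```bash
cat > m.py <<'E'
from h import *
def big(m):
    c,_=cv2.findContours(m.astype(np.uint8),cv2.RETR_EXTERNAL,cv2.CHAIN_APPROX_NONE)
    return max(c,key=cv2.contourArea)[:,0]
def pot(n,im,P,zt=.046):
    hsv=cv2.cvtColor(im,cv2.COLOR_RGB2HSV)
    m=(abs(hsv[:,:,0].astype(int)-106)<10)&(hsv[:,:,1]>90)&(P[:,:,0]>.3)&(P[:,:,2]<.08)
    cand=m.copy()
    lab=big(cand); mk=np.zeros(m.shape,np.uint8); cv2.drawContours(mk,[lab],-1,1,-1)
    rim=(mk>0)&(abs(P[:,:,2]-zt)<.008)
    uv=np.argwhere(rim)[:,::-1]; w=cast(n,uv,zt)[:,:2].astype(np.float32)
    (c,s,a)=cv2.minAreaRect(w*1000)
    b=cv2.boxPoints((c,s,a)); e=[b[1]-b[0],b[2]-b[1]]; l=max(e,key=np.linalg.norm)
    th=np.arctan2(l[1],l[0])-np.pi/2; th=(th+np.pi/2)%np.pi-np.pi/2
    return np.array(c)/1000,np.array(s),th,len(uv)
E
python3 - <<'E'
from m import *
for n in('top','scene'):
    z=np.load(f'pics/{n}0.npz');im,d=z['im'],z['d'];P=cloud(n,d)
    print(n,'pot',pot(n,im,P))
    hsv=cv2.cvtColor(im,cv2.COLOR_RGB2HSV)
    # wood rail: raised top ~36mm in jig region
    Z=P[:,:,2];reg=(P[:,:,0]>.45)&(P[:,:,0]<.75)&(abs(P[:,:,1])<.3)
    rail=reg&(abs(Z-.036)<.006)&(hsv[:,:,0]<25)&(hsv[:,:,1]>70)
    if n=='top':
        vis=im.copy();vis[rail]=[0,255,0]
    k=big(rail);w=cast(n,k,.036)[:,:2]*1000
    print('rail',cv2.minAreaRect(w.astype(np.float32)),cv2.boxPoints(cv2.minAreaRect(w.astype(np.float32))))
    org=reg&(hsv[:,:,0]<12)&(hsv[:,:,1]>190)&(hsv[:,:,2]>90)&(Z>.03)
    q=P[org];print('orange',len(q),q.min(0).round(3),q.max(0).round(3),q.mean(0).round(3))
    if n=='top': vis[org]=[255,0,255]; cv2.imwrite('pics/v0.png',cv2.resize(vis[110:330,170:430,::-1],None,fx=3,fy=2.7,interpolation=0))
z=np.load('pics/top0.npz');P=cloud('top',z['d'])
for u,v in[(201,228),(210,286),(386,306),(415,203),(404,145),(235,157),(340,153),(331,180),(300,200)]:print(u,v,P[v,u].round(3))
E
```

```text
top pot (array([ 0.4387283 , -0.16539206]), array([106.30931854,  77.60196686]), np.float32(-0.13399327), 317)
rail ((633.5276489257812, -76.6572265625), (116.11126708984375, 263.92803955078125), 2.0613601207733154) [[ 570.7629    53.13314]
 [ 580.2563  -210.62408]
 [ 696.2924  -206.4476 ]
 [ 686.799     57.30963]]
orange 221 [0.613 0.056 0.036] [0.68  0.086 0.054] [0.649 0.071 0.047]
scene pot (array([ 0.44495242, -0.17131123]), array([108.74710846,  88.01883698]), np.float32(-0.14293456), 319)
rail ((632.5897827148438, -44.4400634765625), (118.9827651977539, 339.2417907714844), 4.44648551940918) [[ 560.12714  120.05806]
 [ 586.4278  -218.16267]
 [ 705.0524  -208.93819]
 [ 678.7518   129.28255]]
orange 133 [0.598 0.049 0.032] [0.682 0.086 0.049] [0.645 0.069 0.044]
201 228 [0.47  0.188 0.01 ]
210 286 [0.32  0.156 0.013]
386 306 [ 0.281 -0.301  0.008]
415 203 [ 0.558 -0.391 -0.001]
404 145 [ 0.722 -0.364  0.004]
235 157 [0.659 0.104 0.041]
340 153 [ 0.682 -0.177  0.035]
331 180 [ 0.605 -0.152  0.039]
300 200 [ 0.556 -0.074 -0.   ]
```

View pics/v0.png

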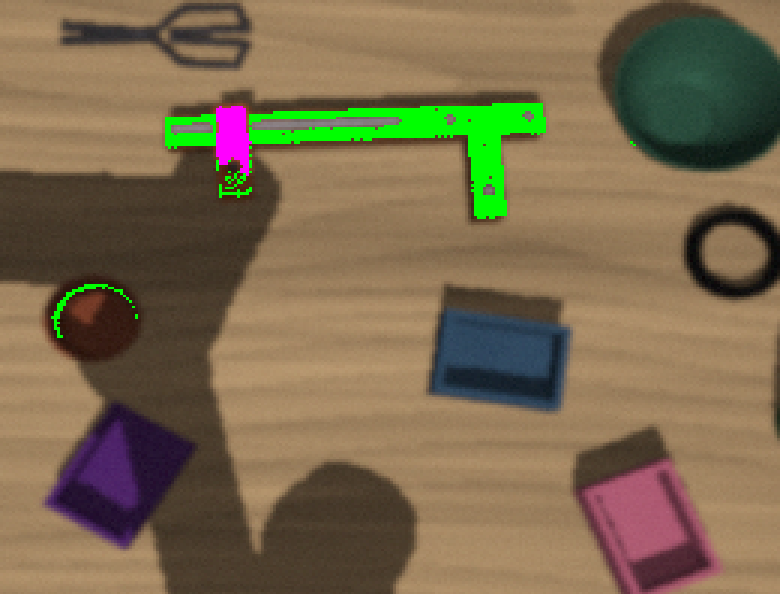

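The crop confirms the blue pot (about 337,243) and clean masks on the rail, end stop and orange stop. Next, fit the jig frame.

```bash
cat >> m.py <<'E'
def line(p):
    vx,vy,x,y=cv2.fitLine(p.astype(np.float32),cv2.DIST_HUBER,0,1e-4,1e-4)[:,0]; 
    return np.array([vx,vy])*np.sign(vy if abs(vy)>abs(vx) else vx),np.array([x,y])
def tojig(p,J):
    c,s=np.cos(J[2]),np.sin(J[2]); d=np.asarray(p)[...,:2]-J[:2]
    return np.stack([d@[c,s],d@[-s,c]],-1)
E
python3 - <<'E'
from m import *
for n in('top','scene'):
    z=np.load(f'pics/{n}0.npz');im,d=z['im'],z['d'];P=cloud(n,d);hsv=cv2.cvtColor(im,cv2.COLOR_RGB2HSV)
    top=(P[:,:,0]>.5)&(P[:,:,0]<.76)&(abs(P[:,:,1])<.3)&(abs(P[:,:,2]-.036)<.006)&(hsv[:,:,1]>60)
    k=np.argwhere(top)[:,::-1]; W=cast(n,k,.036)[:,:2]
    th=.075
    for it in range(3):
        R=np.array([[np.cos(th),-np.sin(th)],[np.sin(th),np.cos(th)]]); J=W@R
        bins=np.arange(-.3,.2,.004); f=[];b=[]
        xm=np.median(J[:,0])
        for y in bins:
            s=J[(J[:,1]>=y)&(J[:,1]<y+.004),0]; s=s[s>xm-.02]
            if len(s)>3: f.append((s.min(),y));b.append((s.max(),y))
        b=np.array(b);sl=np.polyfit(b[:,1],b[:,0],1); r=abs(np.polyval(sl,b[:,1])-b[:,0])<.006; sl=np.polyfit(b[r,1],b[r,0],1)
        th-=sl[0]
    es=J[J[:,0]<np.median(b[:,0])-.04]; es=es[(es[:,1]<-.05)]
    xb=np.median(b[r,0]); rl=J[J[:,0]>xb-.025]
    fr=np.median([x for x,y in f if xb-.045<x<xb-.02])
    print(n,'yaw',th,'back',xb,'front',fr,'ends y',rl[:,1].min(),rl[:,1].max(),'endstop y',np.percentile(es[:,1],[1,99]),'x min',es[:,0].min())
    xo=((xb-.03)+fr)/2; 
    for yo in (np.percentile(es[:,1],98)+.1,np.percentile(es[:,1],2)+.128,(rl[:,1].min()+rl[:,1].max())/2): print('   origin',R@[xo,yo])
E
```

```text
top yaw 0.07953581866478814 back 0.6784040247080741 front 0.6494785425751168 ends y -0.3568375271104704 0.07856286656197149 endstop y [-0.24449272 -0.19014626] x min 0.5638723049136124
   origin [ 0.65407696 -0.03870779]
   origin [ 0.65404687 -0.0383299 ]
   origin [ 0.65793732 -0.08719211]
scene yaw 0.08104982067691557 back 0.6828812869887267 front 0.6528279312220692 ends y -0.3540846250532569 0.07399685919751545 endstop y [-0.35041444 -0.19495021] x min 0.5670198868385568
   origin [ 0.65841774 -0.04210641]
   origin [ 0.66863706 -0.16803601]
   origin [ 0.66204295 -0.08677879]
```

Jig origin ≈ (0.656, −0.040), yaw 0.08. The pot is at jig (−0.225, −0.110) with relative yaw −0.21. Plan: push its right end to the left with two parted fingers, which squares it. Then push it forward into the rail, then push the stop.

Request:
servo_tool(
  deltas=[
    [-2.55,-3.75,0,0,0,0,-0.3],
    [-5.1,-7.5,0,0,0,0,-0.3],
    [-7.65,-11.25,0,0,0,0,-0.3],
    [-10.2,-15,0,0,0,0,-0.3],
    [-12.75,-18.75,0,0,0,0,-0.3],
  ],
)

```text
time_s: 0.6
tool_pos: [0.2562, 0.3747, 0.2307]
eef_rot: [-0.0, 0.156, 0.988, -0.0]
contact_force: [1.0, 0.5, 0.3]
grip_width: 0.03
finger_force: 0.0
```

Request:
servo_tool(
  deltas=[
    [-2.55,-3.75,0,0,0,0,-0.3],
    [-5.1,-7.5,0,0,0,0,-0.3],
    [-7.65,-11.25,0,0,0,0,-0.3],
    [-10.2,-15,0,0,0,0,-0.3],
    [-12.75,-18.75,0,0,0,0,-0.3],
  ],
)

```text
time_s: 1.1
tool_pos: [0.3195, 0.1574, 0.2311]
eef_rot: [0.0, 0.156, 0.988, 0.0]
contact_force: [0.8, 0.5, 0.6]
grip_width: 0.03
finger_force: 0.0
```

Request:
servo_tool(
  deltas=[
    [-2.55,-3.75,0,0,0,0,-0.3],
    [-5.1,-7.5,0,0,0,0,-0.3],
    [-7.65,-11.25,0,0,0,0,-0.3],
    [-10.2,-15,0,0,0,0,-0.3],
    [-12.75,-18.75,0,0,0,0,-0.3],
  ],
)

```text
time_s: 1.6
tool_pos: [0.383, -0.0605, 0.2312]
eef_rot: [0.0, 0.157, 0.988, 0.0]
contact_force: [1.0, -0.4, 0.6]
grip_width: 0.0301
finger_force: 0.0
```

Request:
servo_tool(
  deltas=[
    [-2.55,-3.75,0,0,0,0,-0.3],
    [-5.1,-7.5,0,0,0,0,-0.3],
    [-7.65,-11.25,0,0,0,0,-0.3],
    [-10.2,-15,0,0,0,0,-0.3],
    [-12.75,-18.75,0,0,0,0,-0.3],
  ],
)

```text
time_s: 2.1
tool_pos: [0.4464, -0.2781, 0.2307]
eef_rot: [-0.0, 0.157, 0.988, 0.0]
contact_force: [1.3, 1.2, -0.1]
grip_width: 0.0301
finger_force: 0.0
```

Request:
servo_tool(
  deltas=[
    [0,0,0,0,0,0.13,-0.3],
    [0,0,0,0,0,0.26,-0.3],
    [0,0,0,0,0,0.39,-0.3],
    [0,0,0,0,0,0.52,-0.3],
    [0,0,0,0,0,0.65,-0.3],
  ],
)

```text
time_s: 2.6
tool_pos: [0.4461, -0.2762, 0.2307]
eef_rot: [-0.001, 0.466, 0.885, 0.0]
contact_force: [-0.1, -0.7, 0.8]
grip_width: 0.0299
finger_force: 0.0
```

Request:
servo_tool(
  deltas=[
    [0,0,0,0,0,0.13,-0.3],
    [0,0,0,0,0,0.26,-0.3],
    [0,0,0,0,0,0.39,-0.3],
    [0,0,0,0,0,0.527,-0.3],
    [0,0,0,0,0,0.527,-0.3],
  ],
)

```text
time_s: 3.1
tool_pos: [0.4462, -0.2761, 0.2308]
eef_rot: [-0.001, 0.678, 0.735, -0.0]
contact_force: [0.2, -0.0, -0.5]
grip_width: 0.03
finger_force: 0.0
```

Request:
servo_tool(
  deltas=[
    [0,0,4.6,0,0,0,-0.3],
    [0,0,9.2,0,0,0,-0.3],
    [0,0,13.8,0,0,0,-0.3],
    [0,0,18,0,0,0,-0.3],
    [0,0,20,0,0,0,-0.3],
  ],
)

```text
time_s: 3.6
tool_pos: [0.4435, -0.2741, 0.027]
eef_rot: [-0.004, 0.677, 0.736, -0.0]
contact_force: [-0.6, 1.0, 0.1]
grip_width: 0.0298
finger_force: 0.0
```

Request:
servo_tool(
  deltas=[
    [0,0,0.9,0,0,0,-0.3],
    [0,0,1.8,0,0,0,-0.3],
    [0.8,0,1.8,0,0,0,-0.3],
    [1.6,0,1.8,0,0,0,-0.3],
    [2.4,0,1.8,0,0,0,-0.3],
  ],
)

```text
time_s: 4.1
tool_pos: [0.4455, -0.2522, 0.0145]
eef_rot: [0.001, 0.678, 0.735, 0.0]
contact_force: [-0.0, -0.4, -0.7]
grip_width: 0.0299
finger_force: 0.0
```

```bash
cat > s.py <<'E'
from m import *
import sys
f=sys.argv[1]; J=np.array([.656,-.040,.080])
im,d=shot('top',f); c,s,th,k=pot('top',im,cloud('top',d)); print('pot jig',tojig(c,J).round(4),'relyaw',round(float(th)-J[2],3),s.round(0),k)
o=arm.get_obs(); print(o['time_s'],'tcp jig',tojig(o['tool_pos'],J).round(4),o['tool_pos'][2],o['contact_force'])
E
python3 s.py t1.png
```

```text
pot jig [-0.2265 -0.1073] relyaw -0.211 [106.  77.] 311
4.15 tcp jig [-0.2274 -0.1932] 0.014215734247378538 [-0.5905761   1.74221012  0.82422368]
```

View pics/t1.png

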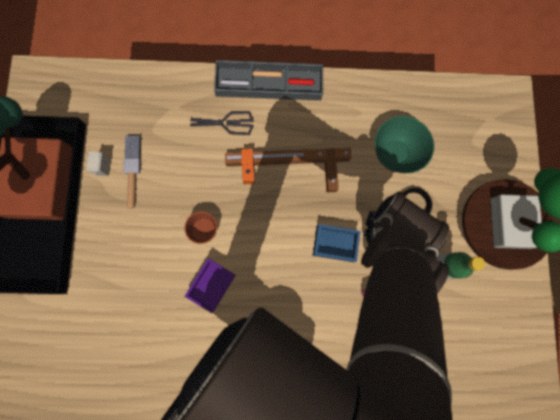

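The picture shows the pot at (337,243) untouched, with the hand just to its right. Pushing left slowly.

Request:
servo_tool(
  deltas=[
    [0.6,0,0,0,0,0,-0.3],
    [1.2,0,0,0,0,0,-0.3],
    [1.8,0,0,0,0,0,-0.3],
    [2.4,0,0,0,0,0,-0.3],
    [3,0,0,0,0,0,-0.3],
  ],
)

```text
time_s: 4.65
tool_pos: [0.4431, -0.2228, 0.0138]
eef_rot: [0.001, 0.678, 0.735, 0.0]
contact_force: [0.6, -1.8, 1.6]
grip_width: 0.0299
finger_force: 1.0
```

Request:
servo_tool(
  deltas=[
    [0.6,0,0,0,0,0,-0.3],
    [1.2,0,0,0,0,0,-0.3],
    [1.8,0,0,0,0,0,-0.3],
    [2.4,0,0,0,0,0,-0.3],
    [3,0,0,0,0,0,-0.3],
  ],
)

```text
time_s: 5.15
tool_pos: [0.4399, -0.1921, 0.0133]
eef_rot: [0.0, 0.678, 0.735, 0.0]
contact_force: [0.8, -1.6, 1.9]
grip_width: 0.0299
finger_force: 1.1
```

```bash
python3 s.py t2.png
```

```text
pot jig [-0.2385 -0.0649] relyaw -0.051 [ 76. 104.] 241
5.2 tcp jig [-0.2282 -0.1333] 0.013038962789009238 [ 0.38120971 -1.62922523  0.20928689]
```

Request:
servo_tool(
  deltas=[
    [0.5,0,0,0,0,0,-0.3],
    [1.0,0,0,0,0,0,-0.3],
    [1.5,0,0,0,0,0,-0.3],
    [2.0,0,0,0,0,0,-0.3],
    [2.5,0,0,0,0,0,-0.3],
  ],
)

```text
time_s: 5.7
tool_pos: [0.4374, -0.1671, 0.0131]
eef_rot: [-0.0, 0.678, 0.735, -0.0]
contact_force: [0.4, -1.8, -0.3]
grip_width: 0.0296
finger_force: 0.7
```

Request:
servo_tool(
  deltas=[
    [0.5,0,0,0,0,0,-0.3],
    [1.0,0,0,0,0,0,-0.3],
    [1.5,0,0,0,0,0,-0.3],
    [2.0,0,0,0,0,0,-0.3],
    [2.0,0,0,0,0,0,-0.3],
  ],
)

```text
time_s: 6.2
tool_pos: [0.4358, -0.1468, 0.0131]
eef_rot: [-0.001, 0.678, 0.735, -0.0]
contact_force: [0.0, 0.3, -0.1]
grip_width: 0.03
finger_force: 0.0
```

Request:
servo_tool(
  deltas=[
    [-1.5,0,0,0,0,0,-0.3],
    [-4,0,0,0,0,0,-0.3],
    [-4,0,-4.5,0,0,0,-0.3],
    [-4,0,-9,0,0,0,0],
    [-4,0,-9,0,0,0,0],
  ],
)

```text
time_s: 6.7
tool_pos: [0.4446, -0.1916, 0.109]
eef_rot: [0.006, 0.679, 0.734, 0.002]
contact_force: [0.2, -0.3, 0.5]
grip_width: 0.0428
finger_force: 0.0
```

```bash
python3 s.py t3.png
```

```text
pot jig [-0.2385 -0.0207] relyaw -0.002 [ 76. 104.] 262
6.75 tcp jig [-0.2247 -0.1329] 0.10678432007462446 [ 0.05673018 -0.3549408   0.69661289]
```

Request:
servo_tool(
  deltas=[
    [2.2,-2,-1,0,0,0.14,0],
    [4.4,-4,-2,0,0,0.28,0],
    [6.6,-6,-2,0,0,0.42,0],
    [8.8,-8,-2,0,0,0.56,0],
    [10.8,-9.7,-2,0,0,0.7,0],
  ],
)

```text
time_s: 7.25
tool_pos: [0.3319, -0.0869, 0.1222]
eef_rot: [-0.001, 0.891, 0.455, -0.001]
contact_force: [-0.4, 0.5, -0.4]
grip_width: 0.0429
finger_force: 0.0
```

Request:
servo_tool(
  deltas=[
    [0,0,0,0,0,0.14,0],
    [0,0,0,0,0,0.28,0],
    [0,0,0,0,0,0.42,0],
    [0,0,0,0,0,0.56,0],
    [0,0,0,0,0,0.7,0],
  ],
)

```text
time_s: 7.75
tool_pos: [0.3332, -0.0878, 0.1224]
eef_rot: [-0.0, 0.993, 0.122, -0.001]
contact_force: [0.1, 0.0, -0.6]
grip_width: 0.043
finger_force: 0.0
```

Request:
servo_tool(
  deltas=[
    [0,0,0,0,0,0.1,0],
    [0,0,0,0,0,0.171,0],
    [0,0,0,0,0,0.171,0],
  ],
)

```text
time_s: 8.05
tool_pos: [0.3333, -0.0878, 0.1225]
eef_rot: [-0.0, 0.999, 0.04, -0.001]
contact_force: [-0.1, 0.2, 0.2]
grip_width: 0.0429
finger_force: 0.0
```

```bash
python3 - <<'E'
from m import *
o=arm.get_obs();print(tojig(o['tool_pos'],np.array([.656,-.04,.08])),o['tool_pos'],o['eef_rot'],o['q'],o['grip_width'])
E
```

```text
[-0.32548655 -0.02183151] [ 0.33329911 -0.08777284  0.12245446] [-3.99421961e-04  9.99208824e-01  3.97584062e-02 -9.13803218e-04] [-3.84025383e-01 -1.01549177e-01  2.33831932e+00 -2.96841820e-05
  9.06816941e-01  1.10725144e+00] 0.04294203422178782
```

Request:
servo_tool(
  deltas=[
    [0,0,4,0,0,0,0],
    [0,0,8,0,0,0,0],
    [0,0,10,0,0,0,0],
    [0,0,10.8,0,0,0,0],
    [0,0,10.8,0,0,0,0],
  ],
)

```text
time_s: 8.55
tool_pos: [0.3328, -0.0874, 0.0142]
eef_rot: [-0.001, 0.999, 0.04, -0.002]
contact_force: [-0.0, -0.2, -0.3]
grip_width: 0.0426
finger_force: 0.0
```

Request:
servo_tool(
  deltas=[
    [1,0,0,0,0,0,0],
    [2,0,0,0,0,0,0],
    [2.8,0,0,0,0,0,0],
    [3.4,0,0,0,0,0,0],
    [4.0,0,0,0,0,0,0],
  ],
)

```text
time_s: 9.05
tool_pos: [0.3741, -0.0843, 0.0155]
eef_rot: [-0.0, 0.999, 0.04, -0.001]
contact_force: [-2.7, 0.5, 0.8]
grip_width: 0.0426
finger_force: 1.3
```

Request:
servo_tool(
  deltas=[
    [0.8,0,0,0,0,0,0],
    [1.6,0,0,0,0,0,0],
    [2.4,0,0,0,0,0,0],
    [3.2,0,0,0,0,0,0],
    [4.0,0,0,0,0,0,0],
  ],
)

```text
time_s: 9.55
tool_pos: [0.4146, -0.0812, 0.0151]
eef_rot: [-0.0, 0.999, 0.04, 0.0]
contact_force: [-1.7, -0.1, -1.0]
grip_width: 0.0428
finger_force: 0.7
```

Request:
servo_tool(
  deltas=[
    [0.8,0,0,0,0,0,0],
    [1.6,0,0,0,0,0,0],
    [2.4,0,0,0,0,0,0],
    [3.2,0,0,0,0,0,0],
    [4.0,0,0,0,0,0,0],
  ],
)

```text
time_s: 10.05
tool_pos: [0.4544, -0.0781, 0.0153]
eef_rot: [0.0, 0.999, 0.04, 0.0]
contact_force: [-1.7, 0.1, -0.5]
grip_width: 0.0425
finger_force: 0.6
```

```bash
python3 s.py t4.png
```

```text
pot jig [-0.1299  0.0293] relyaw 1.226 [12. 36.] 42
10.1 tcp jig [-0.202  -0.0223] 0.01569875806675226 [-0.37201972  0.13749207  0.37868628]
```

Request:
servo_tool(
  deltas=[
    [0.8,0,0,0,0,0,0],
    [1.6,0,0,0,0,0,0],
    [2.4,0,0,0,0,0,0],
    [3.2,0,0,0,0,0,0],
    [4.0,0,0,0,0,0,0],
  ],
)

```text
time_s: 10.6
tool_pos: [0.4943, -0.0749, 0.0153]
eef_rot: [0.0, 0.999, 0.04, -0.0]
contact_force: [-1.8, -0.5, 0.3]
grip_width: 0.0427
finger_force: 0.8
```

Request:
servo_tool(
  deltas=[
    [0.8,0,0,0,0,0,0],
    [1.6,0,0,0,0,0,0],
    [2.4,0,0,0,0,0,0],
    [3.2,0,0,0,0,0,0],
    [4.0,0,0,0,0,0,0],
  ],
)

```text
time_s: 11.1
tool_pos: [0.5341, -0.0717, 0.0153]
eef_rot: [-0.0, 0.999, 0.04, -0.0]
contact_force: [-1.7, 0.4, 0.7]
grip_width: 0.0427
finger_force: 0.9
```

```bash
sed "s/'top'/'scene'/g" s.py > s2.py; python3 s2.py sc1.png
```

```text
pot jig [-0.07   -0.0261] relyaw 0.014 [ 91. 111.] 381
11.15 tcp jig [-0.122  -0.0222] 0.015696907112484018 [1.13765268 1.06586893 0.02969043]
```

View pics/sc1.png

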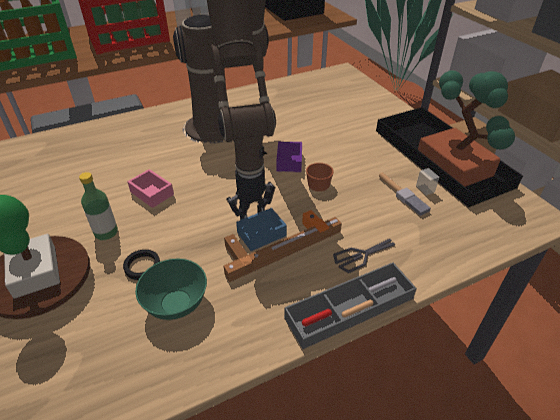

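The pot (262,228) is square between the fingers and the rail, about 30 mm short. Pushing on until the force rises.

Request:
servo_tool(
  deltas=[
    [0.6,0,0,0,0,0,0],
    [1.2,0,0,0,0,0,0],
    [1.8,0,0,0,0,0,0],
    [2.2,0,0,0,0,0,0],
    [2.5,0,0,0,0,0,0],
  ],
)

```text
time_s: 11.65
tool_pos: [0.5587, -0.0698, 0.0153]
eef_rot: [0.0, 0.999, 0.04, -0.0]
contact_force: [-3.1, -0.0, 1.4]
grip_width: 0.0428
finger_force: 1.3
```

Request:
servo_tool(
  deltas=[
    [0.15,0,0,0,0,0,0],
    [0.3,0,0,0,0,0,0],
    [0.4,0,0,0,0,0,0],
    [0.5,0,0,0,0,0,0],
    [0.5,0,0,0,0,0,0],
  ],
)

```text
time_s: 12.15
tool_pos: [0.5636, -0.0694, 0.0153]
eef_rot: [0.0, 0.999, 0.04, 0.0]
contact_force: [-2.4, 0.5, 1.3]
grip_width: 0.0427
finger_force: 0.7
```

Request:
servo_tool(
  deltas=[
    [0.1,0,0,0,0,0,0],
    [0.2,0,0,0,0,0,0],
    [0.2,0,0,0,0,0,0],
  ],
)

```text
time_s: 12.45
tool_pos: [0.5652, -0.0692, 0.0152]
eef_rot: [-0.0, 0.999, 0.04, -0.0]
contact_force: [-2.5, -0.6, 1.9]
grip_width: 0.0426
finger_force: 1.3
```

Request:
servo_tool(
  deltas=[
    [0.1,0,0,0,0,0,0],
    [0.2,0,0,0,0,0,0],
    [0.2,0,0,0,0,0,0],
  ],
)

```text
time_s: 12.75
tool_pos: [0.5652, -0.0691, 0.0149]
eef_rot: [-0.0, 0.999, 0.04, -0.002]
contact_force: [-5.9, -1.4, 4.3]
grip_width: 0.0427
finger_force: 3.5
```

Request:
servo_tool(
  deltas=[
    [0.1,0,0,0,0,0,0],
    [0.2,0,0,0,0,0,0],
    [0.2,0,0,0,0,0,0],
  ],
)

```text
time_s: 13.05
tool_pos: [0.5651, -0.069, 0.0146]
eef_rot: [-0.0, 0.999, 0.04, -0.005]
contact_force: [-10.1, -3.0, 6.8]
grip_width: 0.0426
finger_force: 5.4
```

The pot is seated (force rising, no motion). Backing off, lifting, and moving to the outer side of the stop with fingers shut.

Request:
servo_tool(
  deltas=[
    [-1,0,0,0,0,0,0],
    [-4,0,0,0,0,0,0],
    [-5,0,-4.5,0,0,0,0],
    [-5,0,-9,0,0,0,-1],
    [-5,0,-13,0,0,0,-1],
  ],
)

```text
time_s: 13.55
tool_pos: [0.5204, -0.073, 0.1472]
eef_rot: [0.0, 0.999, 0.04, 0.002]
contact_force: [1.1, -0.2, 0.3]
grip_width: 0.0141
finger_force: 0.0
```

Request:
servo_tool(
  deltas=[
    [2,-4.2,0,0,0,0,-1],
    [4,-8.4,0,0,0,0,-1],
    [6,-12.6,0,0,0,0,-1],
    [8,-16.8,0,0,0,0,-1],
    [10.5,-20.2,0,0,0,0,-1],
  ],
)

```text
time_s: 14.05
tool_pos: [0.6091, 0.1396, 0.1458]
eef_rot: [-0.001, 0.999, 0.04, 0.002]
contact_force: [0.7, -0.8, 0.2]
grip_width: 0.0002
finger_force: 0.0
```

Request:
servo_tool(
  deltas=[
    [0,0,0,0,0,0,-1],
    [0,0,0,0,0,0,-1],
  ],
)

```text
time_s: 14.25
tool_pos: [0.6089, 0.138, 0.1453]
eef_rot: [-0.0, 0.999, 0.041, 0.001]
contact_force: [0.0, -1.2, 0.4]
grip_width: 0.0003
finger_force: 0.0
```

```bash
python3 s.py t5.png; python3 s2.py sc2.png
```

```text
pot jig [-0.042  -0.0205] relyaw 0.006 [ 81. 106.] 327
14.3 tcp jig [-0.0336  0.1802] 0.1450666685897692 [-0.41763809 -0.4149562  -0.52278135]
pot jig [-0.0366 -0.0263] relyaw -0.002 [ 84. 112.] 381
14.35 tcp jig [-0.034   0.1795] 0.14501805230371356 [-0.24403959  0.02316872 -0.00656218]
```

View pics/t5.png

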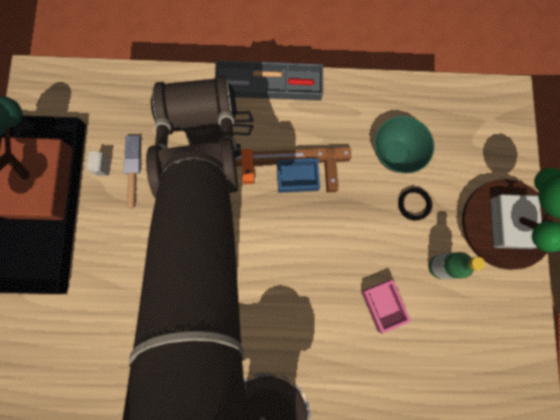

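The pot (298,175) sits flat on the rail at jig y ≈ −0.023, and the hand is past the orange stop (248,165). Descending and pushing the stop toward the end stop.

Request:
servo_tool(
  deltas=[
    [0.4,0,4,0,0,0,-1],
    [0.4,0,8,0,0,0,-1],
    [0.4,0,11,0,0,0,-1],
    [0.4,0,12.2,0,0,0,-1],
    [0.4,0,12.2,0,0,0,-1],
  ],
)

```text
time_s: 14.85
tool_pos: [0.6099, 0.1357, 0.0212]
eef_rot: [0.0, 0.999, 0.039, -0.002]
contact_force: [-0.4, -0.3, 0.1]
grip_width: -0.0001
finger_force: 0.0
```

Request:
servo_tool(
  deltas=[
    [0,0.8,0,0,0,0,-1],
    [0,1.6,0,0,0,0,-1],
    [0,2.4,0,0,0,0,-1],
    [0,3.2,0,0,0,0,-1],
    [0,4.0,0,0,0,0,-1],
  ],
)

```text
time_s: 15.35
tool_pos: [0.6159, 0.0965, 0.0241]
eef_rot: [-0.0, 0.999, 0.04, 0.001]
contact_force: [0.0, 3.1, 1.4]
grip_width: -0.0
finger_force: 0.6
```

Request:
servo_tool(
  deltas=[
    [0,0.8,0,0,0,0,-1],
    [0,1.6,0,0,0,0,-1],
    [0,2.4,0,0,0,0,-1],
    [0,3.2,0,0,0,0,-1],
    [0,4.0,0,0,0,0,-1],
  ],
)

```text
time_s: 15.85
tool_pos: [0.6187, 0.0569, 0.0233]
eef_rot: [-0.0, 0.999, 0.04, 0.0]
contact_force: [0.2, 1.4, 1.6]
grip_width: 0.0
finger_force: 0.9
```

```bash
python3 s2.py sc3.png
```

```text
pot jig [-0.0367 -0.0257] relyaw 0.001 [ 84. 111.] 397
15.9 tcp jig [-0.0295  0.0983] 0.023248004660187515 [-0.03730112  0.89615333  0.02766912]
```

View pics/sc3.png

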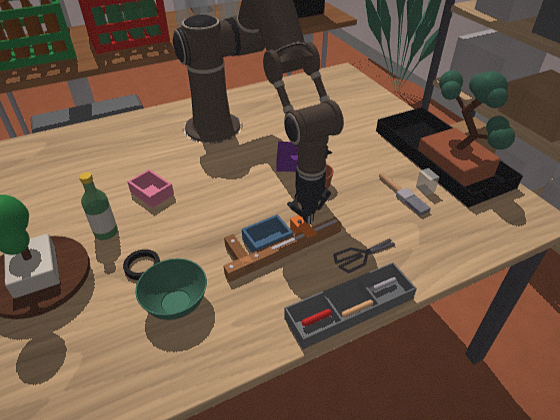

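The stop (300,225) slides along the rail toward the pot (267,233), which is still square. Continuing, then creeping.

Request:
servo_tool(
  deltas=[
    [0,0.7,0,0,0,0,-1],
    [0,1.4,0,0,0,0,-1],
    [0,2.0,0,0,0,0,-1],
    [0,2.5,0,0,0,0,-1],
    [0,3.0,0,0,0,0,-1],
  ],
)

```text
time_s: 16.4
tool_pos: [0.6207, 0.0276, 0.0232]
eef_rot: [-0.0, 0.999, 0.04, -0.0]
contact_force: [0.4, 3.3, 1.0]
grip_width: -0.0003
finger_force: 1.7
```

Request:
servo_tool(
  deltas=[
    [0,0.2,0,0,0,0,-1],
    [0,0.4,0,0,0,0,-1],
    [0,0.6,0,0,0,0,-1],
    [0,0.8,0,0,0,0,-1],
    [0,1.0,0,0,0,0,-1],
  ],
)

```text
time_s: 16.9
tool_pos: [0.6216, 0.0176, 0.0232]
eef_rot: [-0.0, 0.999, 0.04, -0.0]
contact_force: [0.5, 3.4, -0.0]
grip_width: 0.0002
finger_force: 1.6
```

Request:
servo_tool(
  deltas=[
    [0,0.1,0,0,0,0,-1],
    [0,0.2,0,0,0,0,-1],
    [0,0.3,0,0,0,0,-1],
  ],
)

```text
time_s: 17.2
tool_pos: [0.6219, 0.0145, 0.0232]
eef_rot: [-0.0, 0.999, 0.04, -0.0]
contact_force: [-0.2, 2.3, 0.1]
grip_width: -0.0
finger_force: 1.5
```

Request:
servo_tool(
  deltas=[
    [0,0.1,0,0,0,0,-1],
    [0,0.2,0,0,0,0,-1],
    [0,0.2,0,0,0,0,-1],
  ],
)

```text
time_s: 17.5
tool_pos: [0.622, 0.0123, 0.0232]
eef_rot: [0.0, 0.999, 0.04, -0.0]
contact_force: [0.7, 2.4, -0.6]
grip_width: -0.0005
finger_force: 1.2
```

Request:
servo_tool(
  deltas=[
    [0,0.1,0,0,0,0,-1],
    [0,0.2,0,0,0,0,-1],
    [0,0.2,0,0,0,0,-1],
  ],
)

```text
time_s: 17.8
tool_pos: [0.622, 0.0121, 0.0232]
eef_rot: [-0.001, 0.999, 0.039, -0.0]
contact_force: [0.7, 7.3, 0.3]
grip_width: 0.0003
finger_force: 3.6
```

Request:
servo_tool(
  deltas=[
    [0,0.1,0,0,0,0,-1],
    [0,0.2,0,0,0,0,-1],
    [0,0.2,0,0,0,0,-1],
  ],
)

```text
time_s: 18.1
tool_pos: [0.622, 0.012, 0.0233]
eef_rot: [-0.003, 0.999, 0.039, -0.0]
contact_force: [-0.2, 11.7, 0.3]
grip_width: -0.0001
finger_force: 6.1
```

The stop halted at the expected place (TCP jig y ≈ 0.055). Backing off and checking.

Request:
servo_tool(
  deltas=[
    [0,-0.5,0,0,0,0,-1],
    [0,-2,0,0,0,0,-1],
    [0,-5,0,0,0,0,-1],
    [0,-7,-4,0,0,0,-1],
    [0,-9,-8,0,0,0,-1],
  ],
)

```text
time_s: 18.6
tool_pos: [0.6129, 0.0988, 0.102]
eef_rot: [0.001, 0.999, 0.04, -0.003]
contact_force: [1.0, -0.2, 0.3]
grip_width: 0.0
finger_force: 0.0
```

Request:
servo_tool(
  deltas=[
    [0,-4,-4,0,0,0,-1],
    [0,-8,-6,0,0,0,-1],
    [0,-8,-6,0,0,0,-1],
  ],
)

```text
time_s: 18.9
tool_pos: [0.6116, 0.1835, 0.169]
eef_rot: [-0.002, 0.999, 0.042, 0.005]
contact_force: [0.4, -0.8, 0.9]
grip_width: 0.0
finger_force: 0.0
```

```bash
python3 s.py t6.png; python3 s2.py sc4.png; python3 - <<'E'
from m import *
a=np.load('pics/t6.npz')['im'][100:260,170:430];b=np.load('pics/sc4.npz')['im'][160:320,160:420]
cv2.imwrite('pics/fin.png',cv2.resize(np.vstack([a,b])[:,:,::-1],None,fx=1.85,fy=1.85))
E
```

```text
pot jig [-0.0424 -0.0437] relyaw -0.045 [ 82. 105.] 343
18.95 tcp jig [-0.0279  0.2239] 0.1664641583003851 [ 1.03586087 -0.68142937  0.12823605]
pot jig [-0.0367 -0.0482] relyaw 0.001 [ 84. 112.] 387
19.0 tcp jig [-0.0294  0.2221] 0.1642989965801577 [ 0.050056   -0.02877869 -1.17291074]
```

View pics/fin.png

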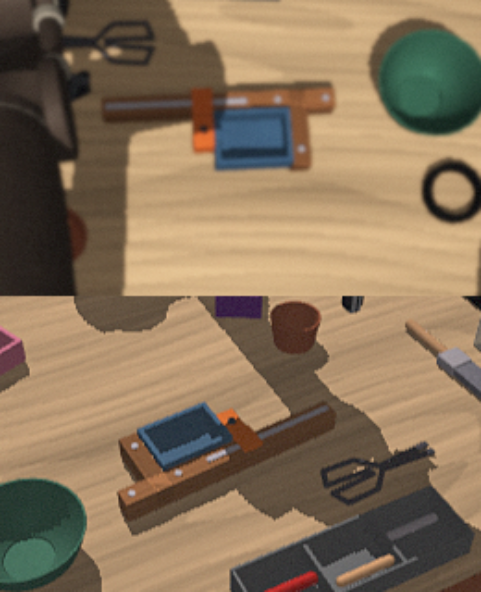

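The pot sits trapped in the corner, flush on three sides. The top view's yaw (−0.045) disagrees with the scene view (0.001), so I'll check with a line fit on the pot's free long edge.

```bash
python3 - <<'E'
from m import *
J=np.array([.656,-.04,.08])
for n,f in(('top','t5'),('top','t6'),('scene','sc2'),('scene','sc4')):
    z=np.load(f'pics/{f}.npz');im=z['im'];P=cloud(n,z['d']);hsv=cv2.cvtColor(im,cv2.COLOR_RGB2HSV)
    m=(abs(hsv[:,:,0].astype(int)-106)<10)&(hsv[:,:,1]>90)&(P[:,:,0]>.5)&(P[:,:,2]>.038)&(P[:,:,2]<.06)
    j=tojig(cast(n,np.argwhere(m)[:,::-1],.046),J); c=np.median(j,0)
    e=[]; 
    for y in np.arange(-.09,.03,.004):
        s=j[(j[:,1]>=y)&(j[:,1]<y+.004),0]
        if len(s)>2:e.append((y,s.min(),s.max()))
    e=np.array(e)[2:-2]; out=[]
    for k in(1,2):
        l=line(e[:,[0,k]]); out.append((round(-l[0][1]/l[0][0],3),round(float(np.median(e[:,k])),4)))
    print(f,'near,far edge (yaw,x):',out)
E
```

```text
t5 near,far edge (yaw,x): [(np.float32(-0.003), -0.081), (np.float32(0.033), -0.0031)]
t6 near,far edge (yaw,x): [(np.float32(-0.006), -0.0814), (np.float32(0.006), -0.0027)]
sc2 near,far edge (yaw,x): [(np.float32(-0.001), -0.0775), (np.float32(-0.002), 0.0042)]
sc4 near,far edge (yaw,x): [(np.float32(0.002), -0.0774), (np.float32(-0.015), 0.0034)]
```

Edges are parallel to the rail within 0.01 rad and the pot is home. Handing in.

```bash
python3 -c "
from rig import arm
print(arm.finish_job())"
```

```text
the job is handed in; nothing more can be done
None
```

The job is handed in, but no verdict came back: the blue pot sits flat against the back rail (within about 0.01 rad), trapped between the orange stop and the end stop, with the hand clear after about 19 s.

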